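# Make room in the goldsmith's tool tray for the emery stick

### The job

The 200 mm emery stick will not lie in the tool tray because the divider stands too close. Push the divider along its notched strips, without lifting it off them, until it drops fully and squarely into notches that leave the stick's bay long enough and the three short punches still lying flat in theirs without being squeezed hard; lay the stick flat on the floor of its bay, and leave the other things on the bench where they are.

Things in the scene. Friction and masses are not known exactly. Their poses are not given: they have to be found in the camera images.
- tray: Open beech tool tray screwed to the bench. Origin: centre of its underside, on the bench; own y along its length. Inside 150 mm wide (x) by 320 mm long (y), floor 6 mm thick, walls 8 mm thick, rim 60 mm above the bench. One divider parts it: stick's bay on the +y side, punch bay on the -y side. Between the notched strips along its side walls 128 mm are free.
- tray_strips (a point): On the tray's centre line at the height of the strips' crests, 43 mm above the bench. Along each side wall: a dark strip 11 mm wide, 15 mm high, a notch every 30 mm: 3 mm deep, 14 mm wide at the mouth, 30 degree flanks, flat crests between; both strips alike. Where the strips sit along the tray differs by up to 15 mm either way and is not reported: notches must be felt.
- divider: White panel 122 mm wide (x), 8 mm thick (y), 57 mm high, about 0.35 kg, slides along its own y (parallel to the tray's y). Origin: centre of the panel's lower edge. Seated in notches the origin is 9 mm above the tray's underside; riding on the crests 3 mm higher. Starts seated, origin 15 to 45 mm on the +y side of the tray's middle. It can skew about 2 degrees.
- divider_bar (a point): Centre of the divider's brass bar (147 x 12 x 12 mm, across the panel), 44 mm above the divider's origin. At its ends brass shoes 70 mm long ride on the strips on four nylon feet that drop into notches together. Pushed level near this bar, at its middle or evenly at two points: under 1 N on crests, 4 to 8 N to climb out of a notch; it drops into the next by itself.
- stick: Emery buff stick, the long tool: flat wooden stick 200 mm long (own x) by 22 mm wide (y) by 10 mm thick, 45 g, dark grey emery on most of its length. Origin: centre of its underside. It starts lying flat on the bench to the left or right of the tray.
- stick_mid (a point): Middle of the emery stick, 5 mm above its origin.
- punch0: Short steel punch with a red band, 66 mm long (own y) in all: 10 mm square shank with a 6 mm square working end towards -y, 45 g. Origin: underside of the shank, 33 mm from each end. Lies on the floor of the punch bay roughly along the tray.
- punch0_mid (a point): Middle of the punch with the red band, 5 mm above its origin.
- punch1: Short steel punch with a blue band, 66 mm long (own y) in all: 10 mm square shank with a 6 mm square working end towards -y, 45 g. Origin: underside of the shank, 33 mm from each end. Lies on the floor of the punch bay roughly along the tray.
- punch1_mid (a point): Middle of the punch with the blue band, 5 mm above its origin.
- punch2: Short steel punch with a yellow band, 66 mm long (own y) in all: 10 mm square shank with a 6 mm square working end towards -y, 45 g. Origin: underside of the shank, 33 mm from each end. Lies on the floor of the punch bay roughly along the tray.
- punch2_mid (a point): Middle of the punch with the yellow band, 5 mm above its origin.
- pliers: Bystander: blue-handled flat-nose pliers, about 170 mm long (own x), 50 mm wide, 14 mm high, lying on the bench to the left or right of the tray, on the side where the emery stick is not. Origin: underside, middle.
- hammer: Bystander: small hammer, 240 mm long (own x, head at +x), head 60 to 90 mm across, 26 mm high, lying beyond the tray. Origin: underside, middle of the length.
- dish: Bystander: aluminium dish, 80 mm across, 20 mm high, beyond the tray. Origin: centre of its underside.
- jar: Bystander: amber glass jar with black cap, 52 mm across, 55 mm high. Origin: centre of its underside.
- loupe: Bystander: black eye loupe, 36 mm across, 30 mm high. Origin: centre of its underside.

How it is judged:
By the outcome, as a careful person would: the job done as asked, in the order asked, and still so for the second after the job is handed in, with the robot touching nothing.
It also fails if it takes over 56 s, if anything falls off the work surface, if the arm or the gripper's body presses on something with over 40 N, if the wrist force passes 120 N, or if a joint passes its speed limit or range.

### The arm

A 6-joint arm with a two-finger parallel gripper is mounted at the origin on the work surface. World frame = base frame: x ahead of the robot, y to its left, z up, the work surface at z = 0. Lengths are in m, angles in rad, forces in N, time in s.
With the tool pointing down it reaches from about 0.35 to 0.95 m from the base axis. Payload 17.4 kg.
Tool frame: the origin (TCP) lies at the centre of the arm's flange, where the gripper is bolted on; the fingertips stand 186 mm ahead of it and the grasp point (between the pads) lies r.grasp_offset ahead of it (r.grasp_offset is the distance from the TCP to the grasp point, in m); z points along the fingers, y is the direction in which the jaws open and shut (so a half turn about z gives the same grasp; the last joint's range is limited). The gripper opens to 93 mm and grips with 3 to 60 N. Pads are 15 mm wide; open, the fingers measure 128 mm over their backs; the gripper's body (75 mm by 188 mm) begins 65 mm behind the grasp point.
Start: joints at [1.201, 0.116, 1.442, -0, 1.584, -0.038], TCP at [0.22, 0.638, 0.405] pointing down, gripper open.
Joint ranges: [-2.83, 2.83], [-0.83, 2.19], [0.07, 2.5], [-1.14, 4.28], [0.01, 3], [-2.97, 2.97]. Speed limits (rad/s): [1.89, 1.89, 2.22, 3.14, 3.14, 3.14].

### API

Orientations are given as a unit quaternion [w, x, y, z].
In Python, from cell import readout, optics, finish_job, r gives the robot as it stands.
- The arm moves only by the tool arm_command, never from a script. Its argument "plan" is a list of rows, each a list of 4 numbers: the shift along the tool's x, y, z in m, then the turn about the tool's z in degrees. In form: [[dx, dy, dz, turn], ...]. A call has 1 to 12 rows; each row shifts and turns the commanded pose from where the row before left it, along the tool's axes as they then stand; what a row does not reach is not made up. A row lasts 1/10 s, in which the tool goes at most 50 mm and 8.59 degrees, less where a joint would pass 70% of its speed; a pose out of reach is approached as far as the arm can. A call with a gripper value outside its range is refused whole. "gripper" is the finger opening in m, from 0 to 0.093, set as the call begins (left out, the last holds). The fingers move at their own pace and stop on an object; "force" is the grip in N (left out, the last holds). Time passes only in rows, so rows that do not move let the fingers close. It gives the time, the measured TCP pose, the force and the opening at its end, in the units of the state.
- readout.sense(): the state, without advancing time (a new reading comes with each control period).
- optics.capture(name): name is "scene" or "top" or "wrist"; returns a dict with "image" (420x560x3 uint8, red, green, blue), "depth" (420x560 float32, m along the optical axis (not along the pixel's ray), 0 where there is no reading), "mtx" (3x3 intrinsics, pixels), "world_from_camera" (4x4, takes a point from camera to world coordinates). Camera axes: x right, y down, z forward; pixel columns grow to the right and rows downward; lengths in m; the calibration is good to about 2 mm. A picture is of the moment at which its call begins.
- finish_job(): hands the job in, once; it reports no verdict.
The state is a dict: "time_s": time; "q": joint angles; "qvel": joint speeds; "tau": joint torques, N m; "tcp_pos": TCP position; "tool_rot": TCP orientation; "contact_force": force on the tool from outside, world axes, zero at the start; "torque": the same for the moment, N m; "grip_width": opening from 0.0 (shut) to 1.0 (fully open).
Only numpy, scipy, OpenCV 4.12 (cv2) and the standard library are available. Lean on these libraries where they do the work, as an engineer would, in place of code of your own. Each camera call takes 0.05 s, during which the arm holds its last target. There are 200 camera calls.

## Working session

There is one attempt and no reset: what is moved stays moved. The work goes in short steps, Python scripts to look and compute and a tool call to move; the robot and the scene stay as the last step left them, time stands still between calls to the robot, and variables do not carry over. Pictures are saved under pics/ and viewed, about 8 in all and at most 12, crops included, and the job is handed in when it is done.

Besides the shell and the picture viewer there is one more tool, called after ">>>" by a JSON object that holds its "op" and its "data". arm_command: Moves the arm, as the interface text tells. Its arguments: {"type":"object","properties":{"plan":{"type":"array"},"gripper":{"type":"number"},"force":{"type":"number"}},"required":["plan"]}

```bash
mkdir -p pics; ls
cat > h.py <<'E'
import numpy as np, cv2
from cell import readout, optics, finish_job, r
def cap(n,f=None):
    c=optics.capture(n)
    if f: cv2.imwrite('pics/'+f,c['image'][:,:,::-1])
    return c
def cloud(c):
    d=c['depth'];K=c['mtx'];v,u=np.mgrid[:d.shape[0],:d.shape[1]]
    p=np.stack([(u-K[0,2])/K[0,0]*d,(v-K[1,2])/K[1,1]*d,d],-1)
    T=c['world_from_camera'];w=p@T[:3,:3].T+T[:3,3];w[d==0]=np.nan
    return w
E
python3 - <<'E'
from h import *
s=readout.sense();print(s);print(r.grasp_offset)
c=cap('top','top.png');np.savez('top.npz',**c);print(c['mtx'],c['world_from_camera'])
E
```

```text
pics
{'time_s': 0.0, 'q': array([ 1.20118848e+00,  1.16495411e-01,  1.44226674e+00,  1.35996549e-05,
        1.58401394e+00, -3.77738540e-02]), 'qvel': array([ 5.13195576e-04,  1.88762995e-04,  1.10659776e-03, -1.32341006e-04,
       -9.99548284e-05,  8.93774167e-04]), 'tau': array([ 3.18938226e-03, -7.21282053e+01, -6.22619677e+01,  7.81074003e-02,
        2.38581322e-02, -1.24412777e-04]), 'tcp_pos': array([0.21989401, 0.63818983, 0.40399779]), 'tool_rot': array([-1.26354928e-04,  1.65156692e-01,  9.86267163e-01, -5.78111663e-04]), 'contact_force': array([ 0.38370605,  0.46925841, -0.17443694]), 'torque': array([0.00439781, 0.02223297, 0.03689403]), 'grip_width': 0.9990382949955984}
0.1673
[[398.28576839   0.         278.70177176]
 [  0.         398.28576839 207.64285961]
 [  0.           0.           1.        ]] [[-0.02745519 -0.9913326   0.12847528  0.47780606]
 [-0.99933787  0.03028941  0.02015853 -0.04640097]
 [-0.02387525 -0.12783676 -0.99150781  0.94721425]
 [ 0.          0.          0.          1.        ]]
```

View pics/top.png

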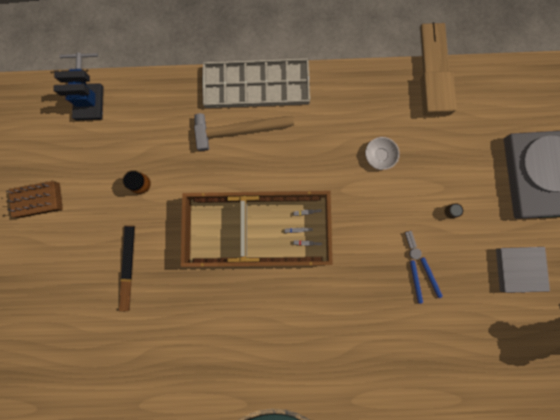

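Run:
```python
from h import *
c=dict(np.load('top.npz'));w=cloud(c);np.save('topw.npy',w)
im=c['image'][:,:,::-1]
cv2.imwrite('pics/crop.png',cv2.resize(im[180:320,100:350],None,fx=3.2,fy=3.2,interpolation=cv2.INTER_CUBIC))
m=(w[:,:,2]>0.052)&(w[:,:,2]<0.068);m[:185]=0;m[275:]=0;m[:,:175]=0;m[:,340:]=0
p=w[m];
rect=cv2.minAreaRect(p[:,:2].astype(np.float32)*1000);print(rect,p[:,2].mean(),cv2.boxPoints(rect))
g=c['image'].astype(int).sum(2)
for (v,u) in [(230,243),(230,210),(230,290),(213,302),(230,295),(243,300),(250,128),(290,125),(182,137),(250,415)]: print(v,u,w[v,u].round(4))
s=(w[:,:,2]>0.005)&(w[:,:,2]<0.016);s[:220]=0;s[315:]=0;s[:,:112]=0;s[:,142:]=0
q=w[s];print(len(q),cv2.minAreaRect(q[:,:2].astype(np.float32)*1000),q[:,2].mean())
```

```text
((549.1099243164062, 24.55938720703125), (336.4847412109375, 166.2070770263672), 89.0531005859375) 0.05963137725898375 [[ 463.2374  -142.28665]
 [ 629.4218  -145.03336]
 [ 634.9824   191.40543]
 [ 468.79803  194.15213]]
230 243 [0.5446 0.0524 0.0634]
230 210 [0.5512 0.1374 0.006 ]
230 290 [ 0.545  -0.0525  0.0154]
213 302 [ 0.5841 -0.0819  0.0164]
230 295 [ 0.5445 -0.0641  0.0177]
243 300 [ 0.5139 -0.0747  0.0168]
250 128 [0.5093 0.3316 0.0096]
290 125 [0.4167 0.3355 0.0124]
182 137 [0.6632 0.2965 0.053 ]
250 415 [ 0.4904 -0.3407  0.0112]
881 ((471.5607604980469, 334.8967590332031), (201.93321228027344, 36.45830535888672), 1.6361019611358643) 0.010060845898147012
```

View pics/crop.png

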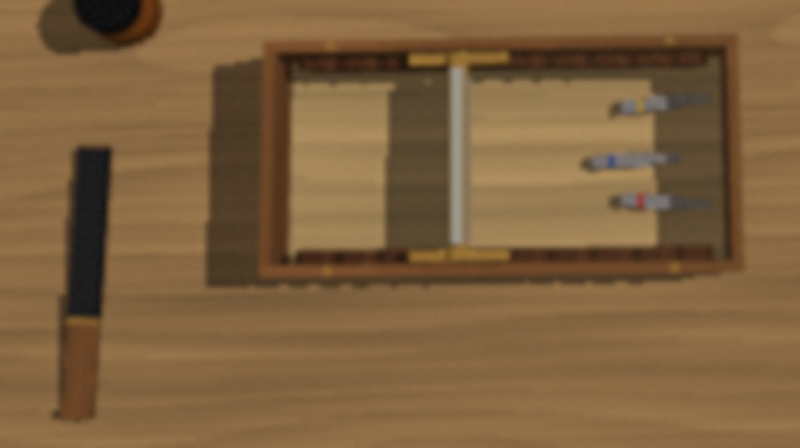

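>>> {"op": "arm_command", "data": {"plan": [[0,0,0,8],[0,0,0,8],[0,0,0,8],[0,0,0,8],[0,0,0,8],[0,0,0,8],[0,0,0,8],[0,0,0,8],[0,0,0,8],[-0.03,0.04,0,0],[-0.04,0.03,0,0],[-0.04,0.03,0,0]], "gripper": 0.04}}

```text
time_s: 1.25
tcp_pos: [0.3187, 0.5252, 0.4039]
tool_rot: [0.0, 0.713, 0.701, -0.001]
contact_force: [0.4, 0.8, -0.3]
grip_width: 0.431
```

>>> {"op": "arm_command", "data": {"plan": [[-0.038,0.024,0,0],[-0.038,0.024,0,0],[-0.038,0.024,0,0],[-0.038,0.024,0,0],[-0.038,0.024,0,0],[-0.038,0.024,0,0],[-0.038,0.024,0,0],[-0.038,0.024,0,0],[-0.038,0.024,0,0],[-0.038,0.024,0,0],[0,0,0,0]]}}

```text
time_s: 2.35
tcp_pos: [0.5529, 0.1386, 0.404]
tool_rot: [0.0, 0.715, 0.699, -0.001]
contact_force: [-0.7, -0.6, 0.1]
grip_width: 0.434
```

Run:
```python
from h import *
s=readout.sense();print(s['tcp_pos'],s['tool_rot'],s['q'])
c=cap('wrist','w1.png');w=cloud(c);np.savez('w1.npz',**c);z=w[:,:,2]
print(c['world_from_camera'].round(3))
m=(z>0.0565)&(z<0.064)
p=w[m]
print(np.nanmin(p,0),np.nanmax(p,0))
# divider top
for x in np.arange(.50,.61,.02):
    k=(abs(w[:,:,0]-x)<.004)&(z>.055)&(w[:,:,1]<.12)&(w[:,:,1]>-.1)
    q=w[k]; print(x, len(q), q[:,1].min() if len(q) else 0, q[:,1].max() if len(q) else 0, np.median(q[:,2]) if len(q) else 0)
```

```text
[0.55294939 0.13857765 0.40396631] [ 1.27190243e-04  7.14735344e-01  6.99394655e-01 -6.98323223e-04] [ 2.01008270e-01 -1.12486840e-01  1.67163859e+00 -9.71589074e-04
  1.58347603e+00  2.22691894e-01]
[[ 1.    -0.021 -0.006  0.554]
 [-0.022 -0.961 -0.275  0.215]
 [-0.     0.275 -0.961  0.384]
 [ 0.     0.     0.     1.   ]]
[ 0.46643568 -0.10234485  0.05650158] [0.6840711  0.30734244 0.06397935]
0.5 0 0 0 0
0.52 99 0.050128965655868635 0.060783355973779596 0.06496242084719361
0.54 98 0.04919215623866349 0.060280687246328096 0.06493181442381005
0.56 90 0.049764628944198225 0.05987209989582029 0.06509468318070477
0.5800000000000001 96 0.04993921967039405 0.05987646908836525 0.06494659074460504
0.6000000000000001 0 0 0 0
```

View pics/w1.png

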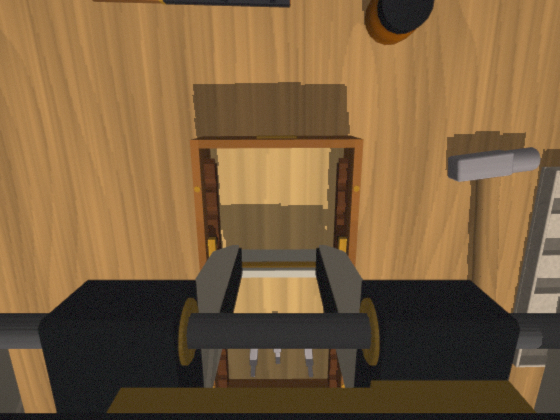

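>>> {"op": "arm_command", "data": {"plan": [[-0.022,-0.002,0.03,0.3],[-0.021,-0.001,0.03,0],[0,0,0.04,0],[0,0,0.04,0],[0,0,0.02,0],[0,0,0.012,0],[0,0,0,0],[0,0,0,0]]}}

```text
time_s: 3.2
tcp_pos: [0.5475, 0.0998, 0.2339]
tool_rot: [0.0, 0.715, 0.699, 0.0]
contact_force: [-0.3, 0.4, 0.2]
grip_width: 0.433
```

>>> {"op": "arm_command", "data": {"plan": [[-0.006,0,0,0],[-0.006,0,0,0],[-0.004,0,0,0],[-0.003,0,0,0],[0,0,0,0]]}}

```text
time_s: 3.7
tcp_pos: [0.5469, 0.0798, 0.2329]
tool_rot: [0.0, 0.715, 0.699, 0.0]
contact_force: [0.3, 0.3, -0.8]
grip_width: 0.426
```

>>> {"op": "arm_command", "data": {"plan": [[-0.003,0.002,0,0],[-0.003,0,0,0],[-0.002,0,0,0],[0,0,0,0]]}}

```text
time_s: 4.1
tcp_pos: [0.5487, 0.0721, 0.2327]
tool_rot: [-0.0, 0.715, 0.699, -0.0]
contact_force: [-0.6, -0.4, -0.5]
grip_width: 0.433
```

>>> {"op": "arm_command", "data": {"plan": [[-0.002,0,0,0],[0,0,0,0]]}}

```text
time_s: 4.3
tcp_pos: [0.5487, 0.0702, 0.2327]
tool_rot: [-0.0, 0.715, 0.699, -0.0]
contact_force: [0.3, -0.1, -0.1]
grip_width: 0.428
```

>>> {"op": "arm_command", "data": {"plan": [[-0.002,0,0,0],[0,0,0,0]]}}

```text
time_s: 4.5
tcp_pos: [0.5486, 0.0682, 0.2328]
tool_rot: [-0.0, 0.715, 0.699, 0.0]
contact_force: [0.5, -0.4, 0.4]
grip_width: 0.43
```

>>> {"op": "arm_command", "data": {"plan": [[-0.002,0,0,0],[0,0,0,0]]}}

```text
time_s: 4.7
tcp_pos: [0.5487, 0.0665, 0.2332]
tool_rot: [-0.0, 0.715, 0.699, 0.001]
contact_force: [0.4, 4.7, 2.7]
grip_width: 0.43
```

>>> {"op": "arm_command", "data": {"plan": [[-0.002,0,0,0],[0,0,0,0]]}}

```text
time_s: 4.9
tcp_pos: [0.5487, 0.0645, 0.2332]
tool_rot: [-0.0, 0.715, 0.699, 0.001]
contact_force: [1.3, 5.9, 2.5]
grip_width: 0.429
```

>>> {"op": "arm_command", "data": {"plan": [[-0.002,0,0,0],[0,0,0,0]]}}

```text
time_s: 5.1
tcp_pos: [0.5485, 0.0623, 0.233]
tool_rot: [0.0, 0.715, 0.699, 0.0]
contact_force: [0.3, 2.7, 1.1]
grip_width: 0.433
```

>>> {"op": "arm_command", "data": {"plan": [[-0.004,0,0,0],[-0.004,0,0,0],[-0.004,0,0,0],[-0.004,0,0,0],[-0.004,0,0,0],[-0.003,0,0,0],[-0.002,0,0,0],[0,0,0,0]]}}

```text
time_s: 5.9
tcp_pos: [0.548, 0.0372, 0.2329]
tool_rot: [0.0, 0.715, 0.699, 0.0]
contact_force: [-0.1, 1.5, 0.9]
grip_width: 0.425
```

>>> {"op": "arm_command", "data": {"plan": [[-0.003,0,0,0],[-0.003,0,0,0],[-0.004,0,0,0],[-0.004,0,0,0],[-0.004,0,0,0],[-0.004,0,0,0],[-0.004,0,0,0],[-0.003,0,0,0],[0,0,0,0]]}}

```text
time_s: 6.8
tcp_pos: [0.5472, 0.008, 0.2327]
tool_rot: [-0.0, 0.715, 0.699, 0.0]
contact_force: [-0.2, 0.5, -0.8]
grip_width: 0.432
```

>>> {"op": "arm_command", "data": {"plan": [[-0.002,0.001,0,0],[-0.002,0,0,0],[-0.002,0,0,0],[0,0,0,0]]}}

```text
time_s: 7.2
tcp_pos: [0.5482, 0.0024, 0.233]
tool_rot: [0.0, 0.715, 0.699, 0.0]
contact_force: [0.3, 3.4, 1.5]
grip_width: 0.433
```

>>> {"op": "arm_command", "data": {"plan": [[-0.004,0,0,0],[-0.004,0,0,0],[-0.004,0,0,0],[-0.004,0,0,0],[0,0,0,0]]}}

```text
time_s: 7.7
tcp_pos: [0.5477, -0.0143, 0.2326]
tool_rot: [0.0, 0.715, 0.699, -0.0]
contact_force: [-0.4, 0.4, 0.0]
grip_width: 0.427
```

>>> {"op": "arm_command", "data": {"plan": [[-0.002,0,0,0],[-0.002,0,0,0],[0,0,0,0]]}}

```text
time_s: 8.0
tcp_pos: [0.5477, -0.0179, 0.2327]
tool_rot: [0.0, 0.715, 0.699, -0.0]
contact_force: [0.1, 0.1, -0.1]
grip_width: 0.433
```

>>> {"op": "arm_command", "data": {"plan": [[-0.002,0,0,0],[-0.001,0,0,0],[0,0,0,0]]}}

```text
time_s: 8.3
tcp_pos: [0.5476, -0.0208, 0.2328]
tool_rot: [0.0, 0.715, 0.699, -0.0]
contact_force: [-0.8, 1.0, -0.9]
grip_width: 0.434
```

>>> {"op": "arm_command", "data": {"plan": [[-0.0015,0,0,0],[0,0,0,0]]}}

```text
time_s: 8.5
tcp_pos: [0.5476, -0.0222, 0.2329]
tool_rot: [-0.0, 0.715, 0.699, 0.0]
contact_force: [-1.3, 2.3, 0.8]
grip_width: 0.43
```

Run:
```python
from h import *
s=readout.sense();print(s['tcp_pos'],s['contact_force'])
c=cap('top');w=cloud(c);z=w[:,:,2];im=c['image'][:,:,::-1]
cv2.imwrite('pics/crop2.png',cv2.resize(im[180:280,170:345],None,fx=4,fy=4,interpolation=cv2.INTER_CUBIC))
for x in np.arange(.49,.62,.01):
    k=(abs(w[:,:,0]-x)<.004)&(z>.0615)&(z<.072)&(abs(w[:,:,1]+.035)<.03)
    q=w[k]
    if len(q): print(round(x,2),len(q),q[:,1].min(),q[:,1].max(),np.median(q[:,1]),np.median(q[:,2]))
```

```text
[ 0.54756665 -0.02216907  0.23285918] [-1.28829146  2.32325798  0.80157582]
0.49 3 -0.0330632506012835 -0.032897648786061634 -0.032963052743711314 0.06528157874179275
0.5 2 -0.0332341981102906 -0.03314737387137908 -0.033190785990834845 0.06589733271289361
```

View pics/crop2.png

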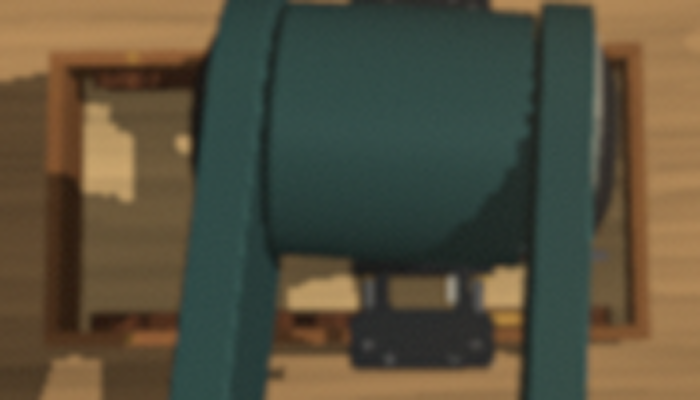

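The arm hides most of it in that picture; back off, rise and look with the wrist camera.

>>> {"op": "arm_command", "data": {"plan": [[0.005,0,0,0],[0.015,0,-0.01,0],[0.01,0,-0.04,0],[0.02,0,-0.05,0],[0.03,0,-0.05,0],[0.03,0,-0.02,0],[0,0,0,0]]}}

```text
time_s: 9.25
tcp_pos: [0.5496, 0.0854, 0.3966]
tool_rot: [0.002, 0.714, 0.7, 0.002]
contact_force: [0.4, -0.1, 0.3]
grip_width: 0.432
```

```bash
cat > div.py <<'E'
from h import *
s=readout.sense();print(s['tcp_pos'],s['contact_force'])
c=cap('wrist','w2.png');w=cloud(c);z=w[:,:,2];np.savez('w2.npz',**c)
for x in np.arange(.48,.62,.01):
    k=(abs(w[:,:,0]-x)<.004)&(z>.0615)&(z<.072)&(abs(w[:,:,1]+.035)<.03)
    q=w[k]
    if len(q): print(round(x,2),len(q),q[:,1].min(),q[:,1].max(),np.median(q[:,1]),np.median(q[:,2]))
for x in np.arange(.48,.62,.01):
    k=(abs(w[:,:,0]-x)<.004)&(z>.05)&(z<.068)&(w[:,:,1]>.15)&(w[:,:,1]<.21)
    q=w[k]
    if len(q)>5: print('wall',round(x,2),q[:,1].min(),q[:,1].max(),np.median(q[:,2]))
im=c['image'][:,:,::-1].astype(float)
cv2.imwrite('pics/w2b.png',cv2.resize(np.clip(im*1.5,0,255).astype(np.uint8),(800,600)))
E
python3 div.py
```

```text
[0.54964777 0.08536668 0.39661499] [ 0.42082907 -0.13009928  0.32424317]
0.5 16 -0.03894415619758093 -0.031627907014350864 -0.035455328829087765 0.06537028491460092
0.51 61 -0.03946945211459027 -0.03151662263748617 -0.034281806652031566 0.06551845309032911
0.52 58 -0.03962919476996407 -0.031742073425976625 -0.03495634431615825 0.0653942584855331
0.53 63 -0.03971676326696816 -0.0322763062228531 -0.03509290864494191 0.06551096099771514
0.54 57 -0.040043738967633385 -0.03221782236669046 -0.035160340086066555 0.06530915653053332
0.55 67 -0.04082268173648576 -0.03230669832894004 -0.035024376419586445 0.06553194663002393
0.56 63 -0.0406456200030047 -0.0324057937703629 -0.035261095804290266 0.06524311779748326
0.57 60 -0.04077695117994992 -0.03263544039354033 -0.03618076461796178 0.0655760507081608
0.58 67 -0.040462623632974704 -0.032841020805406185 -0.035906820345909474 0.0656932196406147
0.59 60 -0.04144878658081111 -0.033149866908884856 -0.03623933916044936 0.06537187158231633
0.6 4 -0.041172624624315424 -0.03754080374093863 -0.03910336947478757 0.06554371906015599
wall 0.48 0.1524077937
[... 314 characters left out ...]
77124
wall 0.53 0.18417439436237654 0.19234631006524627 0.05951000271028173
wall 0.54 0.1839485709457554 0.19202201061361926 0.05954740596649427
wall 0.55 0.18384299630698614 0.1918770996357859 0.05951145590416643
wall 0.56 0.18369616525978316 0.1917135572584576 0.05962747094888671
wall 0.57 0.18350516881237044 0.1915999613004868 0.059863546136911194
wall 0.58 0.18339182051660452 0.1913450201164146 0.05967886763236058
wall 0.59 0.18316738983975736 0.19108998879078082 0.059711688548728326
wall 0.6 0.18300812584201614 0.19101110675032343 0.05981825020575615
wall 0.61 0.18282949233003634 0.190757657683973 0.059706750012450904
wall 0.62 0.1827088495719179 0.19051709230883734 0.059888659437644126
```

View pics/w2b.png

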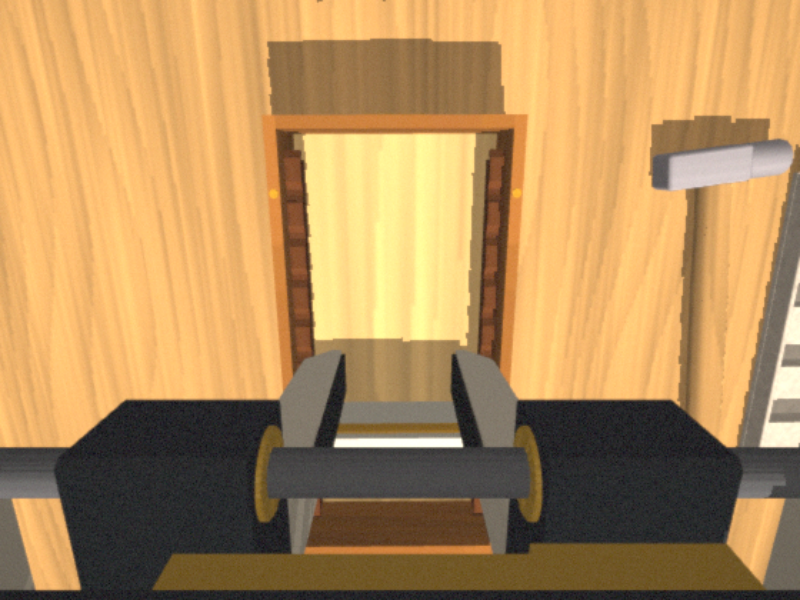

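>>> {"op": "arm_command", "data": {"plan": [[0.04,-0.013,0,0],[0.04,-0.013,0,0],[0.04,-0.013,0,0],[0.04,-0.013,0,0],[0.04,-0.013,0,-8],[0.045,-0.005,0,-8],[0,0,0,-8],[0,0,0,-8],[0,0,0,-8],[0,0,0,-8],[0,0,0,-8],[0,0,0,-8]], "gripper": 0.06}}

```text
time_s: 10.5
tcp_pos: [0.4793, 0.3273, 0.3909]
tool_rot: [-0.001, 0.233, 0.972, -0.001]
contact_force: [1.0, -0.1, -0.8]
grip_width: 0.646
```

>>> {"op": "arm_command", "data": {"plan": [[0,0,0,-8],[0,0,0,-8],[0,0,0,-8],[0,0,0,0]]}}

```text
time_s: 10.9
tcp_pos: [0.4793, 0.3273, 0.3911]
tool_rot: [-0.001, 0.028, 1.0, -0.001]
contact_force: [0.3, -0.2, -1.0]
grip_width: 0.645
```

```bash
cat > stick.py <<'E'
from h import *
s=readout.sense();q=s['tool_rot'];print(s['tcp_pos'],'toolX ang',np.degrees(2*np.arctan2(q[2],q[1])),s['q'].round(2))
c=cap('wrist','w3.png');w=cloud(c);z=w[:,:,2]
m=(z>.006)&(z<.014)&(abs(w[:,:,1]-.335)<.05)&(abs(w[:,:,0]-.47)<.14)
n,l,st,_=cv2.connectedComponentsWithStats(m.astype(np.uint8))
for i in range(1,n):
    if st[i,4]>80:
        p=w[l==i];print(st[i],cv2.minAreaRect(p[:,:2].astype(np.float32)*1000),np.median(p[:,2]))
        a=p[:,:2]-p[:,:2].mean(0);e=np.linalg.svd(a,full_matrices=False)[2][0];print(np.degrees(np.arctan2(e[1],e[0])),p.min(0),p.max(0))
E
python3 stick.py
```

```text
[0.47928083 0.32732731 0.39111667] toolX ang 176.8109408602125 [ 0.56 -0.09  1.67 -0.    1.56 -0.96]
[ 275   80   22  181 3669] ((468.8184814453125, 335.7878723144531), (22.56817626953125, 199.5469512939453), 87.23413848876953) 0.009950229546015266
-2.678786131276826 [0.36919659 0.32044552 0.00638183] [0.56859173 0.35096258 0.01256791]
```

View pics/w3.png

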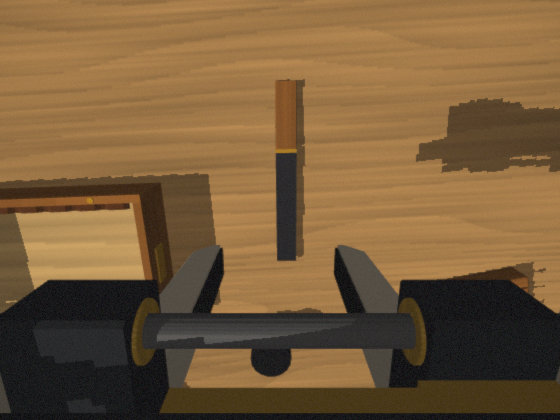

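>>> {"op": "arm_command", "data": {"plan": [[0.011,0.008,0.03,-0.5],[0,0,0.04,0],[0,0,0.04,0],[0,0,0.04,0],[0,0,0.03,0],[0,0,0.01,0],[0,0,0,0],[0,0,0,0]], "gripper": 0.06}}

```text
time_s: 11.75
tcp_pos: [0.4692, 0.3364, 0.2036]
tool_rot: [0.001, 0.025, 1.0, 0.0]
contact_force: [0.8, 0.5, 0.8]
grip_width: 0.645
```

>>> {"op": "arm_command", "data": {"plan": [[0,0,0.008,0],[0,0,0.0065,0],[0,0,0,0],[0,0,0,0]]}}

```text
time_s: 12.15
tcp_pos: [0.4688, 0.3362, 0.1876]
tool_rot: [-0.0, 0.025, 1.0, -0.0]
contact_force: [0.1, -0.1, 0.3]
grip_width: 0.644
```

>>> {"op": "arm_command", "data": {"plan": [[0,0,0,0],[0,0,0,0],[0,0,0,0],[0,0,0,0],[0,0,0,0],[0,0,0,0],[0,0,0,0],[0,0,0,0]], "gripper": 0.01, "force": 20}}

```text
time_s: 12.95
tcp_pos: [0.4688, 0.3362, 0.1876]
tool_rot: [0.0, 0.025, 1.0, -0.0]
contact_force: [0.4, -1.6, 0.8]
grip_width: 0.236
```

>>> {"op": "arm_command", "data": {"plan": [[0,0,-0.01,0],[0,0,-0.03,0],[0,0,-0.05,0],[0,0,-0.05,0],[0,0,0,8],[0,0,0,8],[0,0,0,8],[0,0,0,8],[0,0,0,8],[0,0,0,8],[0,0,0,8],[0,0,0,8]]}}

```text
time_s: 14.15
tcp_pos: [0.4687, 0.3362, 0.3283]
tool_rot: [0.0, 0.553, 0.833, 0.0]
contact_force: [-0.4, 0.2, 0.5]
grip_width: 0.235
```

>>> {"op": "arm_command", "data": {"plan": [[0,0,0,8],[0,0,0,8],[0,0,0,8],[-0.025,0.01,0,0],[-0.04,0.012,0,0],[-0.045,0.013,0,0],[-0.045,0.014,0,0],[-0.045,0.014,0,0],[-0.035,0.01,0,0],[-0.02,0.005,0,0],[0,0,0,0],[0,0,0,0]]}}

```text
time_s: 15.35
tcp_pos: [0.5431, 0.0802, 0.328]
tool_rot: [-0.0, 0.712, 0.702, 0.0]
contact_force: [-0.0, 0.4, -0.6]
grip_width: 0.23
```

```bash
cat > s4.py <<'E'
from h import *
s=readout.sense();q=s['tool_rot'];print(s['tcp_pos'],'toolX ang',np.degrees(2*np.arctan2(q[2],q[1])),s['grip_width'],s['contact_force'])
c=cap('wrist','w4.png');w=cloud(c);z=w[:,:,2]
zt=s['tcp_pos'][2]-.1876+.010
m=(abs(z-zt)<.004)&(abs(w[:,:,0]-s['tcp_pos'][0])<.03)&(w[:,:,1]>s['tcp_pos'][1]+.02)
p=w[m];print(zt,len(p),p.min(0),p.max(0))
for a in (.11,.13,.15,.16):
    k=m&(abs(w[:,:,1]-a)<.003)
    if k.any(): print(a,w[k][:,0].min(),w[k][:,0].max(),np.median(w[k][:,2]))
E
python3 s4.py
```

```text
[0.54308999 0.08015142 0.32802093] toolX ang 89.13500703407485 0.22988556588556017 [-0.03847244  0.39342115 -0.58448899]
0.15042093100263676 8115 [0.53199582 0.10016215 0.1471437 ] [0.5554002  0.18036241 0.15260932]
0.11 0.5322327303202039 0.5547565840957346 0.15041960039538332
0.13 0.5329281243238498 0.5546552012217971 0.15023131064663348
0.15 0.5331174042801171 0.5549809772012493 0.15024020209100034
0.16 0.5331688674459424 0.5550240173986067 0.15025620695831704
```

>>> {"op": "arm_command", "data": {"plan": [[-0.0045,0.006,0,0],[0,0,0.03,0],[0,0,0.035,0],[0,0,0.035,0],[0,0,0.02,0],[0,0,0.008,0],[0,0,0,0],[0,0,0,0]]}}

```text
time_s: 16.2
tcp_pos: [0.5496, 0.0759, 0.2008]
tool_rot: [0.0, 0.712, 0.702, 0.001]
contact_force: [0.5, -0.0, -0.6]
grip_width: 0.236
```

>>> {"op": "arm_command", "data": {"plan": [[0,0,0.003,0],[0,0,0.002,0],[0,0,0,0],[0,0,0,0]]}}

```text
time_s: 16.6
tcp_pos: [0.5492, 0.0756, 0.1948]
tool_rot: [0.0, 0.712, 0.702, 0.0]
contact_force: [-0.3, -0.1, -0.5]
grip_width: 0.232
```

>>> {"op": "arm_command", "data": {"plan": [[0,0,0.001,0],[0,0,0,0],[0,0,0,0]]}}

```text
time_s: 16.9
tcp_pos: [0.5491, 0.0756, 0.1936]
tool_rot: [0.0, 0.712, 0.702, 0.0]
contact_force: [-0.1, -0.7, -0.5]
grip_width: 0.237
```

>>> {"op": "arm_command", "data": {"plan": [[0,0,0,0],[0,0,0,0],[0,0,0,0],[0,0,0,0],[0,0,0,0]], "gripper": 0.045}}

```text
time_s: 17.4
tcp_pos: [0.5491, 0.0756, 0.1936]
tool_rot: [0.0, 0.712, 0.702, 0.0]
contact_force: [-0.1, -0.5, -0.2]
grip_width: 0.485
```

>>> {"op": "arm_command", "data": {"plan": [[0,0,-0.01,0],[0,0,-0.03,0],[0,0,-0.05,0],[0,0,-0.05,0],[0.04,0,-0.04,0],[0.05,0,-0.02,0],[0.05,0,0,0],[0.04,-0.03,0,0],[0.04,-0.03,0,0],[0.04,-0.03,0,0],[0.04,-0.03,0,0],[0,0,0,0]]}}

```text
time_s: 18.6
tcp_pos: [0.4301, 0.3725, 0.3884]
tool_rot: [-0.001, 0.71, 0.704, 0.0]
contact_force: [0.2, -0.8, 0.8]
grip_width: 0.485
```

```bash
cat > fin.py <<'E'
from h import *
s=readout.sense();print(s['time_s'],s['tcp_pos'],s['contact_force'])
c=cap('top');w=cloud(c);z=w[:,:,2];im=c['image'][:,:,::-1].astype(float)
cv2.imwrite('pics/fin.png',np.clip(cv2.resize(im[180:280,170:345],None,fx=4.5,fy=4.5,interpolation=cv2.INTER_CUBIC)*1.6,0,255))
d=(z>.0615)&(z<.072)&(abs(w[:,:,1]+.035)<.03)&(abs(w[:,:,0]-.55)<.055);p=w[d]
print('div',len(p),p.min(0),p.max(0),np.median(p[:,2]),np.polyfit(p[:,0],p[:,1],1))
k=(z>.011)&(z<.022)&(w[:,:,1]>-.025)&(w[:,:,1]<.18)&(abs(w[:,:,0]-.55)<.04);p=w[k]
print('stick',len(p),cv2.minAreaRect(p[:,:2].astype(np.float32)*1000),np.median(p[:,2]))
print('slope z',np.polyfit(p[:,1],p[:,2],1))
k=(z>.009)&(z<.03)&(w[:,:,1]<-.045)&(w[:,:,1]>-.135)&(abs(w[:,:,0]-.549)<.055)
n,l,st,_=cv2.connectedComponentsWithStats(k.astype(np.uint8))
for i in range(1,n):
    p=w[l==i]
    if len(p)>10: print('punch',len(p),p.min(0),p.max(0),np.median(p[:,2]))
E
python3 fin.py
```

```text
18.6 [0.43008092 0.37245265 0.3883994 ] [ 0.22231487 -0.76079567  0.76633169]
div 173 [ 0.49538355 -0.0416278   0.06159202] [ 0.60470913 -0.0325834   0.06956639] 0.06562883936094388 [-0.00972776 -0.03126066]
stick 816 ((544.0328979492188, 75.95899963378906), (200.1539764404297, 33.605194091796875), 89.95316314697266) 0.016136413255723292
slope z [0.00038786 0.01605237]
punch 114 [ 0.58005428 -0.124549    0.00902155] [ 0.59614454 -0.06077681  0.01993179] 0.015053223243210012
punch 104 [ 0.53990678 -0.10658491  0.00908824] [ 0.5518799  -0.04529259  0.01891531] 0.01488066820206424
punch 115 [ 0.50867871 -0.12361199  0.00927653] [ 0.52399722 -0.05848419  0.01917557] 0.015094630983575552[ WARN:0@1.414] global loadsave.cpp:1063 imwrite_ Unsupported depth image for selected encoder is fallbacked to CV_8U.
```

View pics/fin.png

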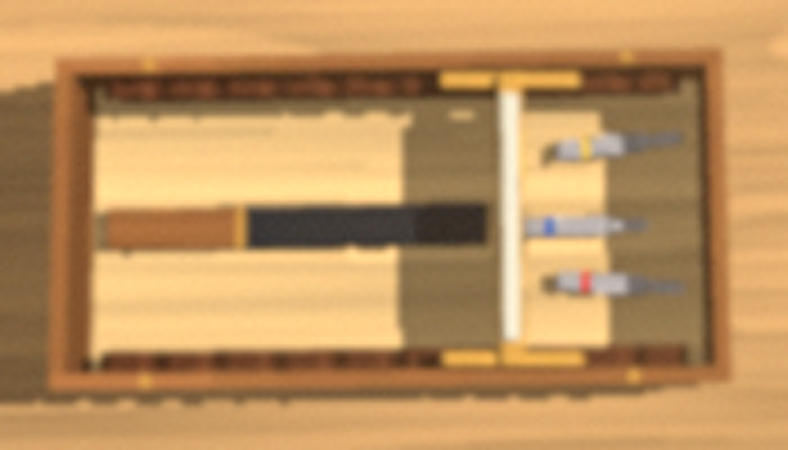

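```bash
python3 -c "
from h import *
print(finish_job())"
```

```text
the job is handed in; nothing more can be done
None
```

The job is done and handed in at about 18.6 s of the 56 s allowed. I pushed the divider three notches (90 mm) towards the punches, then laid the stick in its bay. No verdict is reported.

**Divider:** It sits about 60 mm on the -y side of the tray's middle. Its top is at 65.6 mm, against 66 mm when fully seated and 69 mm on the crests. It pushed back with about 2 N at the last notch. Its skew to the tray is within about 0.4°. The two cameras disagree slightly: about 1.1° on the wrist camera, 0.6° on the top, and the tray itself is at about 0.95°. That is within measurement noise.

**Stick:** Its bay is 216 mm long. The stick lies flat on the floor with its top at 16 mm and no measurable slope, and it clears both ends by about 8 mm.

**Punches:** All three lie flat with their tops at about 15 mm, in a 96 mm bay. The divider touches the blue punch or nearly so and may have nudged it a few millimetres. The punches have about 30 mm of slack lengthwise, so they are not squeezed.

**Other items on the bench:** The gripper was never brought near the hammer, dish, jar, loupe or pliers. I did not measure their positions again afterwards.

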